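Fit T-nut knobs in the slide-out sample tray

ROBOT

A 6-joint arm with a two-finger parallel gripper is mounted at the origin on the work surface. World frame = base frame: x ahead of the robot, y to its left, z up, the work surface at z = 0. Lengths are in m, angles in rad, forces in N, time in s.
With the tool pointing down it reaches from about 0.35 to 1 m from the base axis. Payload 7.1 kg.
Tool frame: the origin (TCP) lies between the finger pads; the fingertips stand 22 mm ahead of it and the grasp point (between the pads) lies 3 mm ahead of it; z points along the fingers, y is the line along which they close (so a half turn about z gives the same grasp; the last joint's range is limited). The gripper opens to 85 mm and grips with 20 to 120 N. Pads are 22 mm wide; open, the fingers measure 114 mm over their backs; the gripper's body (76 mm by 85 mm) begins 54 mm behind the grasp point. The pads swing forward as they close: fully open they stand 13 mm farther back than shut.
Start: joints at [-1.258, 0.423, 1.63, -0, 1.089, -0.019], TCP at [0.204, -0.591, 0.253] pointing down, gripper open.
Joint ranges: [-3, 3], [-0.9, 2.11], [0.09, 2.58], [-1.31, 4.45], [0.11, 2.69], [-2.54, 2.54]. Speed limits (rad/s): [2.39, 2.39, 3.01, 3.14, 3.14, 3.14].

INTERFACE

Orientations are given as a rotation vector (axis times angle).
In Python, from rig import manip gives the robot as it stands. The module is installed in compiled form; this text tells all that it offers. Calls block until the motion is done:
- manip.move_to(position, orientation): joint-space move of the TCP to a pose.
- manip.servo_line(position, orientation=None, rate=0.15): straight line of the TCP; orientation=None keeps the orientation; rate is the mean speed in m/s.
- manip.set_joints(angles): joint-space move.
- manip.command_gripper(opening, f_grip=None): finger opening in m; f_grip is the grip in N (None keeps the last); returns when the fingers have stopped.
- manip.hold(seconds).
- manip.solve_ik(position, orientation): joint angles nearest the present ones, or None.
- manip.camera(name): name is "scene" or "top" or "wrist"; returns a dict with "image" (400x640x3 uint8, red, green, blue), "fx", "fy", "cx", "cy" (pixels), "cam_to_world" (4x4, takes a point from camera to world coordinates); the wrist camera has in their place "mount" (4x4, takes a point from camera to tool coordinates, whose origin is the TCP and whose axes are the flange's). Camera axes: x right, y down, z forward; pixel columns grow to the right and rows downward; lengths in m; the calibration is good to about 2 mm. A picture is of the moment at which its call begins: read the wrist's pose just before it. There is no depth.
A pose or a line that the arm cannot do raises manip.IKError and nothing moves.
- manip.sign_off(): hands the job in; it is judged then, once.
Readings, each from a call of its own:
- manip.get_time(): time.
- manip.get_joint_positions(): joint angles.
- manip.get_joint_vel(): joint speeds.
- manip.get_tau(): joint torques, N m.
- manip.get_position(): TCP position.
- manip.get_ee_rot(): TCP orientation.
- manip.get_contact_force(): force on the tool from outside, world axes, zero at the start.
- manip.get_torque(): the same for the moment, N m.
- manip.get_width(): finger opening in m.
- manip.get_grip_force(): force on a finger pad.
Only numpy, scipy, OpenCV 4.12 (cv2) and the standard library are available. Lean on these libraries where they do the work, as an engineer would, in place of code of your own. Each camera call takes 0.05 s, during which the arm holds its last target. There are 200 camera calls.

TASK

Pull the blue-fronted sample tray out of the grey chassis by its bar handle until it locks open. Fit every orange T-nut knob that stands on the bench into the slot across the tray, anywhere along it: lower its foot through the slot and twist it a quarter turn so that it is locked crosswise under the slot's lips. Then press the green release button so that the tray runs back in and is fully closed with the knobs still locked, and leave the other things on the bench where they are.

Things in the scene. Friction and masses are not known exactly. Their poses are not given: they have to be found in the camera images.
- tray (a joint): how far the tray is pulled out, m: 0 closed, 0.20 end stop. It slides out towards the robot (-x of slot). A soft-close spring of 3 to 5 N (damping 35 N per m/s) always draws it in; the latch adds about 5 N near 0.17. Pulled past 0.182 the latch catches and the tray, let go, stays at about 0.18; let go earlier it runs back in
- handle (a point): centre of the tray's steel bar handle: round bar 12 mm thick, 120 mm long, along y of slot, 35 mm in front of the blue front panel (360 mm wide, its top 10 mm above the bar's centre), 85 mm above the bench. Moves with the tray
- slot (a point): centre of the slot in the steel rail across the tray, at the rail's top face, 44 mm above the bench; moves with the tray, out of sight when closed. y along the slot, x into the chassis, z up. Slot 20 mm wide, lips 5 mm thick, cavity 42 mm wide, 11 mm high, end walls at y = +-141 mm. Handle bar at x = -137 mm, front panel's inner face at x = -90 mm, its top 51 mm above this point
- chassis: the fixed grey chassis, 360 mm wide, 300 deep, 115 tall; origin under the middle of its front face. In the tray slot a knob's foot passes when its length lies along the slot; seated, the block's underside rests on the rail top (block centre 16 mm above slot) and the foot hangs free, with 2 mm of play under the lips; a quarter turn either way brings the foot under both lips
- release_top (a point): centre of the top of the green round release button (28 mm across) on the top of the chassis, near its front edge, 16 mm above the chassis top (which is 115 mm above the bench) when up. Pressed downwards
- release (a joint): how far the release button is pressed, m: 0 up, 0.010 fully down. Spring 2 N at the start, 5 N fully down; beyond 0.0075 it frees the locked tray, which runs home by itself in about 3 to 4 s; keep it pressed for about a second
- nut1_grip (a point): centre of the orange grip block (44 x 28 mm, 32 mm tall, white line lengthwise on top) of a loose T-nut knob, 47 mm tall, 140 g. Below the block a 15 mm round neck 7 mm long, then a steel foot bar 36 x 16 x 8 mm parallel to the block. Point is 31 mm above the foot's underside, 16 mm above the block's. x along block and foot, z up. Starts upright on the bench, any yaw; one of up to four alike, may be absent
- nut2_grip (a point): centre of the orange grip block (44 x 28 mm, 32 mm tall, white line lengthwise on top) of a loose T-nut knob, 47 mm tall, 140 g. Below the block a 15 mm round neck 7 mm long, then a steel foot bar 36 x 16 x 8 mm parallel to the block. Point is 31 mm above the foot's underside, 16 mm above the block's. x along block and foot, z up. Starts upright on the bench, any yaw; one of up to four alike, may be absent
- nut3_grip (a point): centre of the orange grip block (44 x 28 mm, 32 mm tall, white line lengthwise on top) of a loose T-nut knob, 47 mm tall, 140 g. Below the block a 15 mm round neck 7 mm long, then a steel foot bar 36 x 16 x 8 mm parallel to the block. Point is 31 mm above the foot's underside, 16 mm above the block's. x along block and foot, z up. Starts upright on the bench, any yaw; one of up to four alike, may be absent
- nut4_grip (a point): centre of the orange grip block (44 x 28 mm, 32 mm tall, white line lengthwise on top) of a loose T-nut knob, 47 mm tall, 140 g. Below the block a 15 mm round neck 7 mm long, then a steel foot bar 36 x 16 x 8 mm parallel to the block. Point is 31 mm above the foot's underside, 16 mm above the block's. x along block and foot, z up. Starts upright on the bench, any yaw; one of up to four alike, may be absent
- crucible_a: white ceramic crucible, 48 mm across, 40 mm tall, a bystander to be left alone; origin at the centre of its underside
- crucible_b: white ceramic crucible, 36 mm across, 30 mm tall, a bystander to be left alone; origin at the centre of its underside
- jar: amber jar, 56 mm across, 75 mm tall, a bystander to be left alone; origin at the centre of its underside
- driver: screwdriver lying on the bench, a bystander to be left alone; origin at the centre of its underside
- spatula: 180 mm lab spatula lying on the bench, a bystander to be left alone; origin at the centre of its underside
- sample_box: blue sample box 90 x 60 x 30 mm, a bystander to be left alone; origin at the centre of its underside
- nut1: the whole of knob 1 (see nut1_grip); origin at the centre of its foot's underside
- nut2: the whole of knob 2 (see nut2_grip); origin at the centre of its foot's underside
- nut3: the whole of knob 3 (see nut3_grip); origin at the centre of its foot's underside
- nut4: the whole of knob 4 (see nut4_grip); origin at the centre of its foot's underside
Mind the look-alikes: they are no part of the job. Leave any pink or purple look-alike of the nut2 alone. Leave any yellow look-alike of the nut4 alone.

How it is judged:
By the outcome, as a careful person would: the job done as asked, in the order asked, and still so for the second after the job is handed in, with the robot touching nothing.
Of nut1, nut2, nut3, nut4 only 2 to 4 are there at a start; the rules pass over those that are not, and their reading is None.
At some moment in a run one of nut1, nut2, nut3, nut4 may be knocked a few centimetres aside while the robot is not near it.
It also fails if it takes over 210 s, if anything falls off the work surface, if the arm or the gripper's body presses on something with over 40 N, if the wrist force passes 120 N, or if a joint passes its speed limit or range.

## Working session

There is one attempt and no reset: what is moved stays moved. The work goes in short steps, each a Python script; the robot and the scene stay as the last script left them, time stands still between calls to the robot, and variables do not carry over. Pictures are saved under pics/ and viewed, at most 14 in all, crops included, and the job is handed in when it is done.

```bash
mkdir -p pics; python3 - <<'E'
from rig import manip
import cv2,numpy as np
for n in("scene","top"):
    c=manip.camera(n);cv2.imwrite(f"pics/{n}0.png",c["image"][:,:,::-1])
    print(n,c["fx"],c["fy"],c["cx"],c["cy"],np.round(c["cam_to_world"],3).tolist())
c=manip.camera("wrist");print(np.round(c["mount"],4).tolist(),c["fx"],manip.get_ee_rot(),manip.get_time())
E
```

```text
scene 477.77947288752875 477.77947288752875 320.19896939669854 197.65380137812835 [[0.852, 0.364, -0.377, 1.012], [0.524, -0.598, 0.607, -0.799], [-0.004, -0.714, -0.7, 1.015], [0.0, 0.0, 0.0, 1.0]]
top 377.7157515901721 377.7157515901721 319.0283315893645 200.47404547835356 [[-0.017, -0.996, 0.086, 0.41], [-1.0, 0.018, 0.006, 0.0], [-0.007, -0.086, -0.996, 1.358], [0.0, 0.0, 0.0, 1.0]]
[[-0.0009, -0.9503, -0.3113, 0.081], [1.0, -0.0011, 0.0005, -0.0002], [-0.0008, -0.3113, 0.9503, -0.1214], [0.0, 0.0, 0.0, 1.0]] 330.3048388078762 [-3.09728652e+00 -5.18486717e-01  2.78129682e-04] 0.15
```

View pics/top0.png

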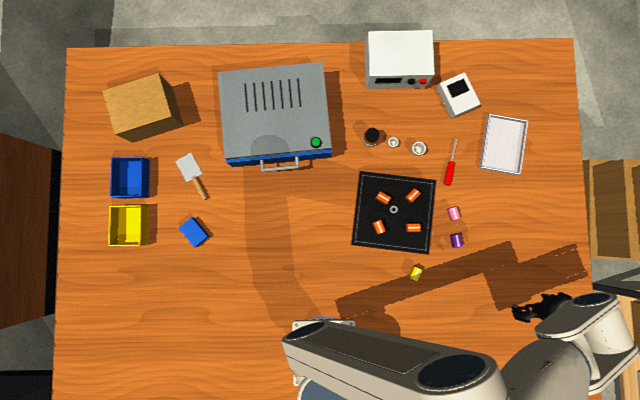

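View pics/scene0.png

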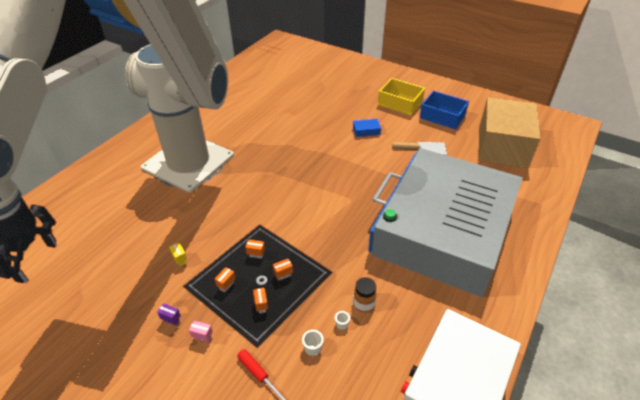

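The top view shows four orange knobs on a black mat at (383,198), (413,196), (379,227), (413,228). The chassis is at about (275,110), its handle at (280,165) and the green button at (316,142). The pink, purple and yellow decoys are at (454,213), (457,240) and (416,272).

```bash
cat > h.py <<'E'
from rig import manip
import cv2,numpy as np
from scipy.spatial.transform import Rotation as R
def cam(n):
    if n=="wrist":
        T=np.eye(4);T[:3,3]=manip.get_position();T[:3,:3]=R.from_rotvec(manip.get_ee_rot()).as_matrix()
        c=manip.camera(n);c["M"]=T@c["mount"]
    else:
        c=manip.camera(n);c["M"]=np.array(c["cam_to_world"])
    return c
def ray(c,u,v,z):
    d=c["M"][:3,:3]@np.array([(u-c["cx"])/c["fx"],(v-c["cy"])/c["fy"],1]);o=c["M"][:3,3]
    return o+d*(z-o[2])/d[2]
def down(yaw):  # tool down; tool x axis at world yaw, finger line (y) at yaw-90
    return (R.from_euler('z',yaw)*R.from_euler('x',np.pi)).as_rotvec()
def save(c,n,crop=None,s=1):
    im=c["image"][:,:,::-1]
    if crop: x0,y0,x1,y1=crop;im=im[y0:y1,x0:x1]
    cv2.imwrite("pics/"+n,cv2.resize(im,None,fx=s,fy=s,interpolation=cv2.INTER_CUBIC))
def blobs(c,lo,hi,amin=20):
    hsv=cv2.cvtColor(c["image"],cv2.COLOR_RGB2HSV)
    m=cv2.inRange(hsv,lo,hi);m=cv2.morphologyEx(m,cv2.MORPH_CLOSE,np.ones((5,5)))
    return [k for k in cv2.findContours(m,cv2.RETR_EXTERNAL,cv2.CHAIN_APPROX_NONE)[0] if cv2.contourArea(k)>amin]
ORANGE=((5,170,120),(16,255,255))
E
python3 - <<'E'
from h import *
c=cam("top");save(c,"top1.png",(205,50,345,180),5)
for k in blobs(c,(50,120,60),(75,255,255)):
    m=cv2.minEnclosingCircle(k)[0];print("green",m,ray(c,*m,0.131).round(3))
for k in blobs(c,*ORANGE,40):
    r=cv2.minAreaRect(k);print("or",np.round(r[0]),np.round(r[1],1),r[2],ray(c,*r[0],0.04).round(3))
E
```

```text
green (315.3958435058594, 141.5833282470703) [0.712 0.016 0.131]
or [594. 396.] [ 6. 12.] 90.0 [-0.147 -0.898  0.04 ]
or [320. 221.] [356. 542.] 88.92415618896484 [0.454 0.007 0.04 ]
```

View pics/top1.png

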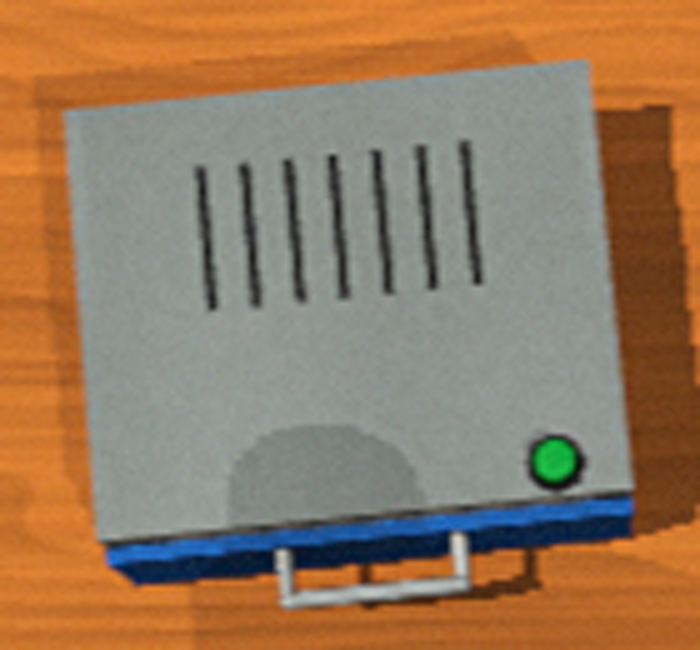

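```bash
python3 - <<'E'
from h import *
import json
c=cam("top")
a=ray(c,263.2,170.3,.085);b=ray(c,297.2,167.0,.085);print(a,b,np.linalg.norm(a-b))
e=ray(c,224.6,158.4,.115);f=ray(c,331.6,148.4,.115)
d=e-f;print(e,f,np.linalg.norm(d));psi=np.arctan2(-d[0],d[1]);print("psi",psi)
h=(a+b)/2
x=np.array([np.cos(psi),np.sin(psi),0]);y=np.array([-x[1],x[0],0]);mid=(e+f)/2
print("h in chassis",(h-mid)@x,(h-mid)@y, "btn",(ray(c,315.4,141.6,.131)-mid)@x)
json.dump(dict(psi=psi,h=h.tolist()),open("s.json","w"))
o=down(psi+np.pi/2)
try:
    manip.command_gripper(0.028,40)
    manip.move_to([h[0]-.03,h[1],.25],o);print(manip.get_joint_positions())
    manip.move_to([h[0],h[1],.17],o)
    c=cam("wrist");save(c,"w1.png")
except Exception as ex: print(repr(ex))
print(manip.get_time(),manip.get_position())
E
```

```text
[0.6267576 0.1961039 0.085    ] [0.6359669  0.07999154 0.085     ] 0.11647699583317504
[0.66425338 0.32038947 0.115     ] [ 0.69136214 -0.03766806  0.115     ] 0.359082272875308
psi 0.07556644609550486
h in chassis -0.04656307316503443 0.00020284760108868575 btn 0.024213399794536693
[ 2.05069327e-01  4.15142206e-01  1.65100824e+00 -1.70974950e-04
  1.07545186e+00  1.30793664e-01]
4.2333 [0.63162493 0.13782429 0.17099664]
```

View pics/w1.png

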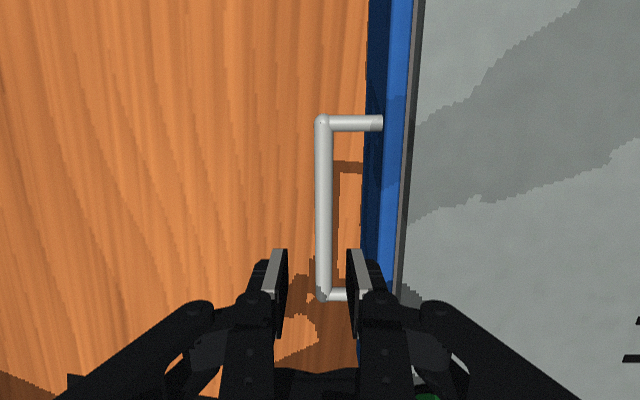

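The wrist view shows the bar between the fingers: vertical at column 323, with its ends at rows 120 and 297. I'll check that with a ray, then grip and pull.

```bash
python3 - <<'E'
from h import *
import json
s=json.load(open("s.json"));psi=s["psi"];h=np.array(s["h"])
c=cam("wrist");a=ray(c,323.5,121,.085);b=ray(c,323.5,297,.085);print(a,b,np.linalg.norm(a-b))
x=np.array([np.cos(psi),np.sin(psi),0])
m=(a+b)/2; m=h+x*((m-h)@x)/1.0; print(m,h)
o=down(psi+np.pi/2)
manip.servo_line([m[0],m[1],.088],o,rate=.06);print(manip.get_contact_force())
manip.command_gripper(0.0,60);print(manip.get_width(),manip.get_grip_force())
p=np.array(manip.get_position())
manip.servo_line(p-.191*x,rate=.08);print("f",manip.get_contact_force(),manip.get_position())
manip.servo_line(p-.182*x,rate=.03);print("f",manip.get_contact_force())
manip.command_gripper(0.03)
manip.hold(.5)
q=np.array(manip.get_position());manip.servo_line([*q[:2],.25]);
manip.move_to(list(p-.09*x+[0,-.08,.25]),o)
c=cam("wrist");save(c,"w2.png");save(cam("top"),"top2.png",(205,50,485,290),2.8);print(manip.get_time())
E
```

```text
[0.63220369 0.20111895 0.085     ] [0.64232291 0.07589359 0.085     ] 0.12563355073706645
[0.63726419 0.13849456 0.085     ] [0.63136225 0.13804772 0.085     ]
[-4.52266445 -1.0208515   7.04796099]
0.009927331204414013 58.49173307418823
f [ 5.05171508 -9.37288413 -3.02340741] [0.44612695 0.12303746 0.08844924]
f [  6.08932112 -10.26840537  -4.18206217]
11.9083
```

View pics/w2.png

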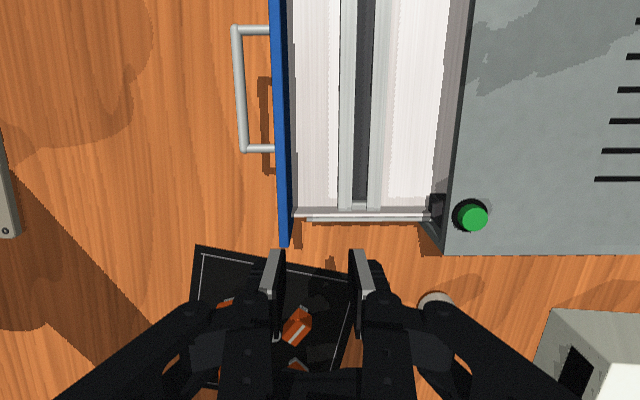

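View pics/top2.png

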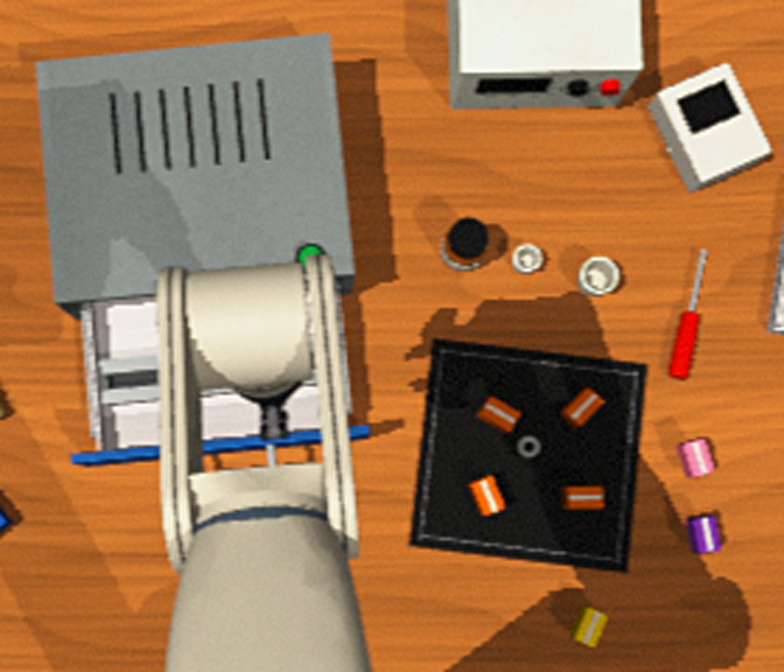

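The tray is latched open: the slot's dark band runs near columns 352-376 in the wrist view, ending at row 203. The knobs are still on the mat, and the one at top-view crop (487,495) is clear. Next I'll measure the slot from straight above.

```bash
python3 - <<'E'
from h import *
import json
s=json.load(open("s.json"));psi=s["psi"]
x=np.array([np.cos(psi),np.sin(psi),0]);y=np.array([-x[1],x[0],0])
S=np.array([.6366,.1385,0])+x*(.137-.18);print(S)
o=down(psi+np.pi/2)
manip.move_to(list(S-y*.12+[0,0,.22]),o)
c=cam("wrist");save(c,"w3.png")
g=cv2.cvtColor(c["image"],cv2.COLOR_RGB2GRAY).astype(int)
P=[]
for r in range(20,240,20):
    seg=g[r,260:380];print(r,' '.join(str(v) for v in seg[::4]))
# predicted slot edges
Mi=np.linalg.inv(c["M"])
for yy in(-.141,-.1,0,.1):
    for e in(-.01,.01):
        q=Mi@np.append(S+y*yy+x*e+[0,0,.044],1);print(yy,e,c["cx"]+c["fx"]*q[0]/q[2],c["cy"]+c["fy"]*q[1]/q[2])
E
```

```text
[0.59372271 0.13525373 0.        ]
20 231 233 231 243 245 245 221 212 216 219 222 31 76 72 75 85 89 141 219 212 210 220 223 236 230 232 238 243 242 244
40 232 231 225 241 243 245 220 213 216 214 219 51 80 68 71 84 85 134 218 213 208 222 223 230 229 227 226 244 244 241
60 230 227 226 241 243 244 219 213 215 215 212 94 73 73 71 84 86 184 220 211 205 223 219 225 225 228 245 241 241 237
80 228 229 223 244 241 244 214 214 215 208 206 135 74 74 68 82 89 178 217 217 206 218 219 221 228 228 242 239 238 239
100 227 226 226 218 240 244 206 215 216 207 209 226 73 69 72 77 83 179 216 211 208 213 210 222 226 220 239 238 239 239
120 222 220 216 216 238 238 231 213 207 206 208 222 71 71 71 74 87 211 212 213 203 204 208 223 221 220 238 238 241 240
140 217 219 222 215 234 235 240 203 206 202 204 217 68 67 70 79 89 207 207 204 203 202 128 225 220 218 241 237 235 237
160 219 215 216 217 239 234 239 197 208 197 202 207 68 70 67 72 84 206 210 206 202 201 103 225 224 230 240 237 238 236
180 216 215 215 215 227 239 237 199 206 200 201 206 33 69 70 80 83 207 210 206 201 203 228 222 222 241 241 238 240 238
200 215 215 218 215 215 219 218 204 208 209 202 204 97 114 107 109 103 208 209 209 198 205 220 221 221 216 220 228 229 227
220 243 241 243 242 243 244 243 243 243 244 243 242 242 242 243 242 244 246 244 244 244 243 243 242 244 244 245 241 240 241
-0.141 -0.01 305.75660410910945 204.2541386818247
-0.141 0.01 326.77231329181734 204.24913948645533
-0.1 -0.01 305.2704613534134 161.77073415886514
-0.1 0.01 327.17655726854457 161.76188854186057
0 -0.01 303.8920830361127 41.31598510944798
0 0.01 328.32274027144234 41.294626996505826
0.1 -0.01 302.1546381848346 -110.51713713361127
0.1 0.01 329.7675352999832 -110.55765151628353
```

View pics/w3.png

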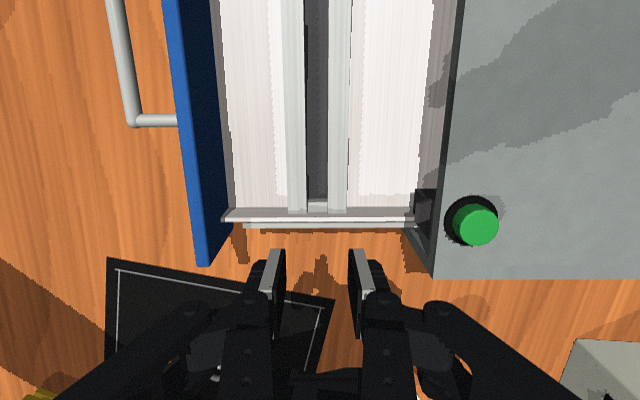

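The slot prediction matches the image to under 1 mm (edges 304-328 at row 40, end wall at about row 204). Now I'll locate the knobs with a wrist overview.

```bash
cat >> h.py <<'E'
import json
psi=json.load(open("s.json"))["psi"]
X=np.array([np.cos(psi),np.sin(psi),0]);Y=np.array([-X[1],X[0],0])
S=np.array([.5937,.1353,0.])
def find(c,ztop=.047):
    """orange knobs within the mat area: list of (xyz of top, yaw of long side, size)"""
    quad=np.array([[.673,-.105],[.64,-.35],[.42,-.32],[.45,-.075]])
    Mi=np.linalg.inv(c["M"]);pts=[]
    hsv=cv2.cvtColor(c["image"],cv2.COLOR_RGB2HSV)
    m=cv2.inRange(hsv,(3,150,60),(18,255,255))
    m=cv2.morphologyEx(m,cv2.MORPH_CLOSE,np.ones((7,7)))
    out=[]
    for k in cv2.findContours(m,cv2.RETR_EXTERNAL,cv2.CHAIN_APPROX_NONE)[0]:
        if cv2.contourArea(k)<80: continue
        w=np.array([ray(c,*p,ztop)[:2] for p in k[:,0]],np.float32)*1000
        r=cv2.minAreaRect(w)
        (cx,cy),(a,b),t=r
        if not(50<a*b**0 <500 or 1) or max(a,b)>75 or min(a,b)<18: continue
        if a<b: t+=90
        out.append((cx/1000,cy/1000,np.radians(t),max(a,b),min(a,b)))
    return out
E
python3 - <<'E'
from h import *
c=cam("top");M=[ray(c,205+u/2.8,50+v/2.8,0) for u,v in((435,340),(648,367),(627,570),(412,545))]
ctr=np.mean(M,0);print(np.round(M,3),ctr)
print("top");[print(np.round(k,3)) for k in find(c)]
manip.move_to([ctr[0],ctr[1]-.12,.32],down(np.pi/2))
manip.command_gripper(.055)
c=cam("wrist");save(c,"w4.png");print("wrist");[print(np.round(k,3)) for k in find(c)];print(manip.get_time())
E
```

```text
[[ 0.63  -0.144  0.   ]
 [ 0.59  -0.418  0.   ]
 [ 0.331 -0.38   0.   ]
 [ 0.367 -0.107  0.   ]] [ 0.47958604 -0.26212468  0.        ]
top
wrist
[ 0.693 -0.73   3.141 59.788 57.522]
[ 0.269 -0.73   3.141 59.785 57.519]
[ 0.539 -0.32   2.342 46.379 29.253]
[ 0.429 -0.318  1.571 44.263 30.48 ]
[ 0.53  -0.221  1.017 43.047 29.426]
14.6083
```

View pics/w4.png

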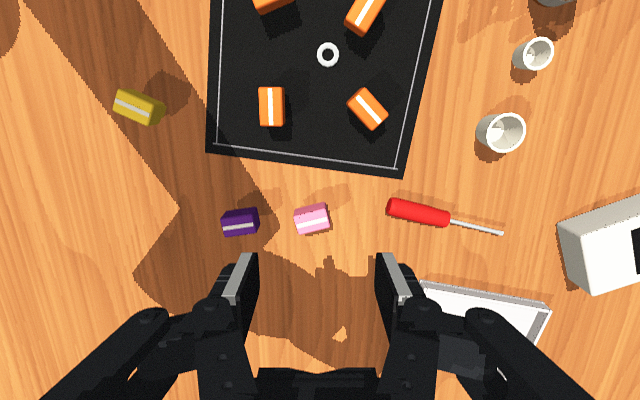

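The overview shows knobs at pixels (271,106), (368,109), (366,12) and a fourth cut off at the top at (272,2). The decoys are at (240,222), (312,218) and (138,106). I'll pick the first knob and fit it.

```bash
cat >> h.py <<'E'
def look(yv=-.325):
    manip.move_to([.48,yv,.33],down(np.pi/2));c=cam("wrist")
    L=[k for k in find(c) if .3<k[0]<.68 and -.43<k[1]<-.03 and 40<k[3]<54 and 24<k[4]<37]
    for k in L: print("nut",np.round(k,3))
    return c,L
F=lambda:np.array(manip.get_contact_force())
ZP=.043
def pick(k):
    j0=np.arctan2(k[1],k[0]);yaw=k[2]
    while yaw-(j0+np.pi/2)>np.pi/2: yaw-=np.pi
    while yaw-(j0+np.pi/2)<-np.pi/2: yaw+=np.pi
    o=down(yaw);manip.command_gripper(.055)
    manip.move_to([k[0],k[1],.13],o);manip.servo_line([k[0],k[1],ZP],rate=.08)
    manip.command_gripper(0,45);w=manip.get_width();print("grip width",w)
    manip.servo_line([k[0],k[1],.16],rate=.15);print("held",manip.get_width(),manip.get_grip_force())
def insert(ys,dx=0):
    o=down(psi+np.pi/2);P=S+Y*ys+X*dx
    manip.move_to([*P[:2],.18],o);manip.servo_line([*P[:2],.094],rate=.1)
    f0=F();z=.094
    while z>.066:
        z-=.001;manip.servo_line([*P[:2],z],rate=.03);d=F()-f0
        if d[2]>6: break
    print("contact z",round(z,4),d.round(1));return z
def twist(ys,z,dx=0):
    P=S+Y*ys+X*dx;f0=F()
    manip.servo_line([*P[:2],z+.001],rate=.02)
    for a in np.linspace(0,np.pi/2,7)[1:]:
        manip.move_to([*P[:2],z+.001],down(psi+np.pi/2+a))
    print("twist",(F()-f0).round(1),np.round(manip.get_torque(),2),R.from_rotvec(manip.get_ee_rot()).as_matrix()[:2,0])
E
python3 - <<'E'
from h import *
c,L=look()
k=min(L,key=lambda k:k[1]);pick(k);z=insert(-.095)
print(manip.get_time())
if z<.077:
    twist(-.095,z)
    manip.command_gripper(.042);p=np.array(manip.get_position());manip.servo_line([*p[:2],.18])
    q=S-Y*.2;manip.move_to([*q[:2],.2],down(psi+np.pi/2));save(cam("wrist"),"w5.png")
    print(manip.get_time())
else: save(cam("scene"),"w5.png")
E
```

```text
nut [ 0.538 -0.319  2.367 49.354 28.402]
nut [ 0.429 -0.316  1.565 47.24  30.464]
nut [ 0.532 -0.217  1.011 46.108 29.208]
nut [ 0.433 -0.2    0.37  44.419 31.331]
grip width 0.02706256374548562
held 0.02748867584858295 44.726961851119995
contact z 0.071 [-4.7 -0.7 13.9]
26.7
twist [ 0.5 -3.1 -5.1] [-0.39  0.42  0.07] [-0.99710441 -0.07604445]
31.575
```

View pics/w5.png

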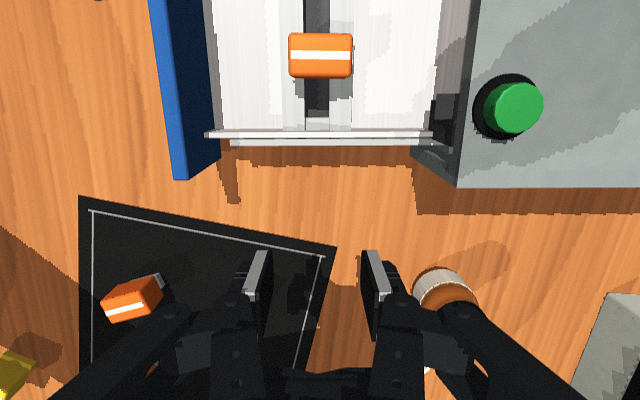

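The first knob is seated crosswise, with its block at (320,55) over the slot. Contact came at the expected depth of 0.071, so I'll fit the rest the same way.

```bash
python3 - <<'E'
from h import *
for ys in(-.032,.032,.095):
    c,L=look()
    if not L: break
    k=min(L,key=lambda k:k[1]);pick(k)
    if manip.get_width()<.02: print("missed");break
    z=insert(ys)
    if not .068<z<.0745: print("bad");break
    twist(ys,z);manip.command_gripper(.042);p=np.array(manip.get_position());manip.servo_line([*p[:2],.18])
    print(manip.get_time())
c,L=look();save(c,"w6a.png")
q=S-Y*.17;manip.move_to([*q[:2],.33],down(psi+np.pi/2));save(cam("wrist"),"w6.png");print(manip.get_time())
E
```

```text
nut [ 0.429 -0.316  1.542 47.727 29.659]
nut [ 0.532 -0.217  1.01  46.061 29.212]
nut [ 0.432 -0.2    0.364 44.429 31.411]
grip width 0.027439270393998093
held 0.02738557916636502 45.72757601737976
contact z 0.072 [-1.3 -0.6  6.2]
twist [-1.6 -0.3 -6.7] [-0.21  0.6   0.02] [-0.99766995 -0.06822002]
48.2083
nut [ 0.532 -0.217  1.008 45.986 29.281]
nut [ 0.433 -0.2    0.36  44.329 31.392]
grip width 0.02705838654936286
held 0.02720466386380485 44.33157205581665
contact z 0.072 [-2.1 -0.8  6.4]
twist [ 1.1  0.3 -5.5] [ 0.03 -0.01  0.  ] [-0.99767763 -0.0681127 ]
65.225
nut [ 0.432 -0.2    0.365 44.476 31.182]
grip width 0.027435631396608935
held 0.027364984664993076 46.46829811739735
contact z 0.072 [-0.8 -2.   6.3]
twist [-2.9 -0.4 -6.4] [-0.29  0.72 -0.02] [-0.99767165 -0.0681906 ]
82.9583
86.3667
```

View pics/w6.png

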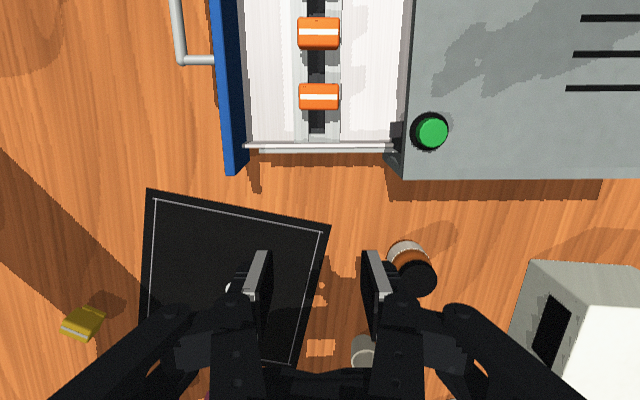

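Two knobs are crosswise at (319,33) and (319,96), and the button is at (432,131). Next I'll check the other two and fix the button position.

```bash
python3 - <<'E'
from h import *
def btn(c):
    for k in blobs(c,(50,120,60),(75,255,255)):
        if cv2.contourArea(k)<15: continue
        m=cv2.minEnclosingCircle(k);print("green",np.round(m[0]),round(m[1]),ray(c,*m[0],0.131).round(4))
c=cam("wrist");btn(c)
q=S-Y*.02;manip.move_to([*q[:2],.3],down(psi+np.pi/2));save(cam("wrist"),"w7.png")
g=np.array([.713,.015]);manip.command_gripper(0)
manip.move_to([g[0],g[1]-.15,.25],down(np.pi/2));c=cam("wrist");btn(c)
t=cam("top");save(t,"top3.png",(205,50,485,290),2.8);btn(t);print(manip.get_time())
E
```

```text
green [432. 132.] 16 [0.7137 0.0164 0.131 ]
green [316.   0.] 7 [0.7135 0.0023 0.131 ]
green [315. 142.] 4 [0.7119 0.016  0.131 ]
88.7833
```

View pics/w7.png

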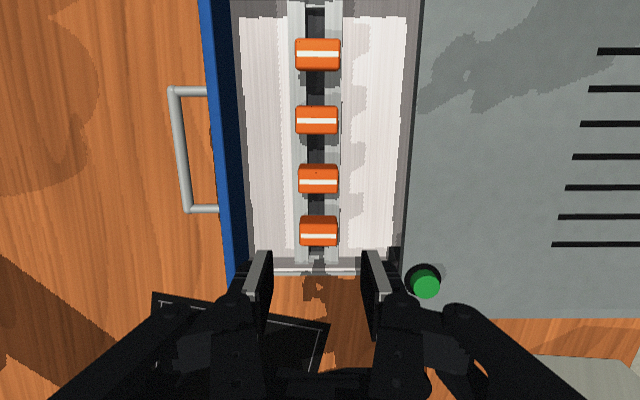

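View pics/top3.png

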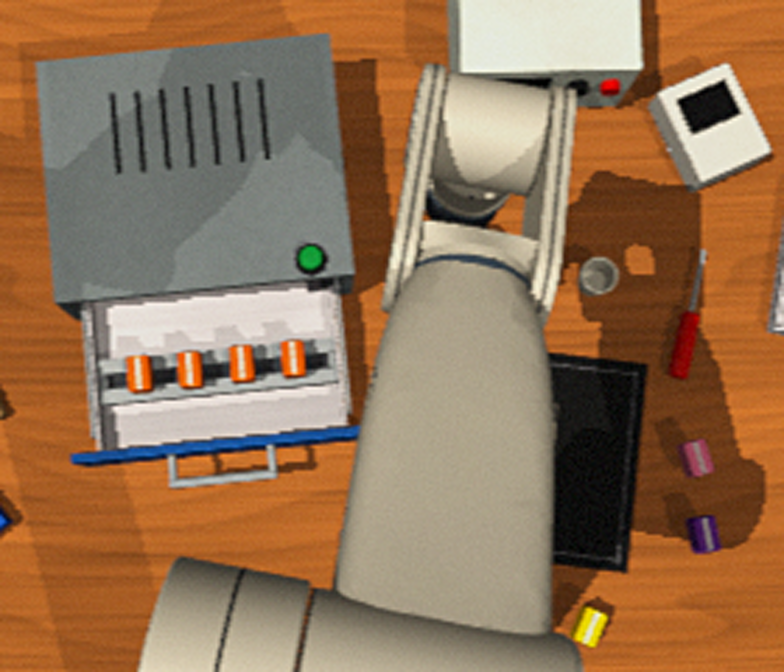

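All four knobs are crosswise in the slot: (317,54), (317,120), (318,179) and (318,231). Next, press the release.

```bash
python3 - <<'E'
from h import *
g=[.713,.016];o=down(np.pi/2)
manip.move_to([*g,.2],o);manip.servo_line([*g,.162],rate=.08);f0=F();z=.162;zc=None
while z>.136:
    z-=.001;manip.servo_line([*g,z],rate=.03);d=(F()-f0)[2]
    if d>1.2 and zc is None: zc=z;print("touch",z,d)
    if d>9: break
print("end",z,d);manip.hold(1.3);print((F()-f0).round(1))
manip.servo_line([*g,.2],rate=.08)
manip.move_to([.5,-.25,.35],o);manip.hold(4)
c=cam("top");save(c,"top4.png",(205,50,485,290),2.8);save(cam("scene"),"sc4.png");print(manip.get_time())
E
```

```text
touch 0.152 2.6231442676337124
end 0.142 9.548216330109897
[-2.   1.   8.6]
102.7583
```

View pics/top4.png

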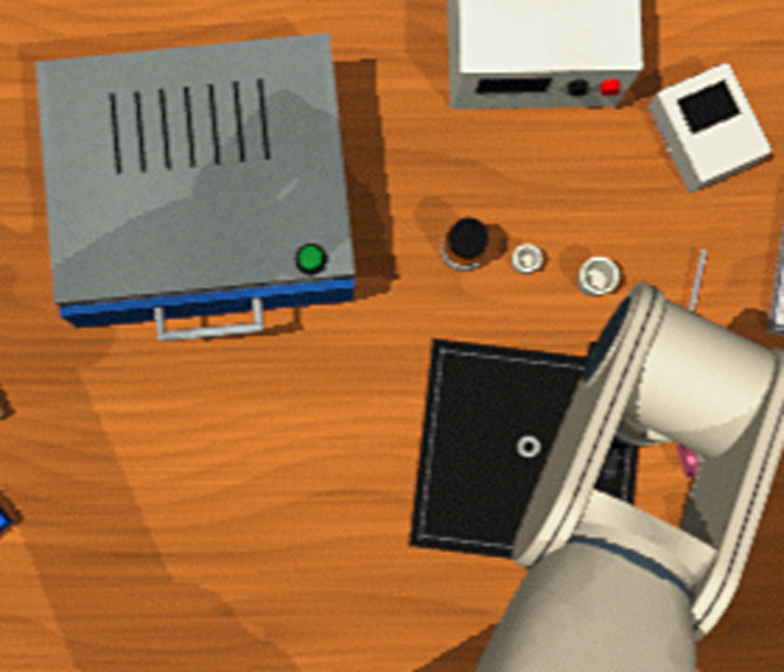

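View pics/sc4.png

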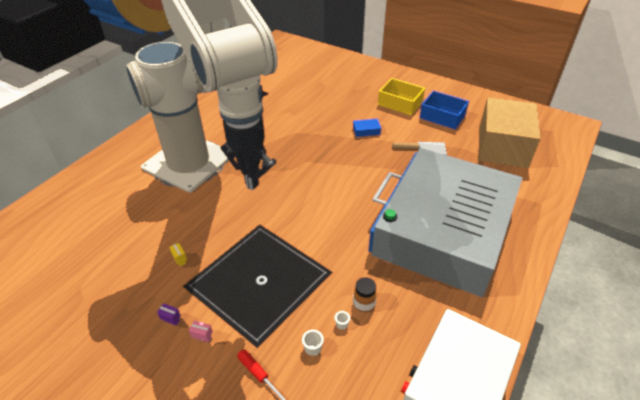

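The tray is closed: its handle is back at top-image pixel (280,169), as at the start. The bystanders that both views show are where they were.

```bash
python3 -c "
from rig import manip
print(manip.sign_off())"
```

```text
the job is handed in; nothing more can be done
None
```

All four orange knobs were seated and twisted crosswise in the slot, and after the button press the tray ran back to its closed position with nothing else moved as far as the cameras show; the knobs can't be seen once it is closed, and the job is handed in.

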